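# Move the red score marker up one notch

## Task

Red has won a round of the duck game. Lift the red marker up out of its notch in the wooden score rail and drop it into the very next notch towards the yellow duck on the rail's end, so that it is fully seated there, then let go. Leave the blue and white markers seated in their notches.

Things in the scene. Friction and masses are not known exactly. Their poses are not given: they have to be found in the camera images.
- score_rail: Fixed wooden rail, 362 x 66 mm, top 34 mm above the shelf. Origin: on the shelf under the middle of the notch row; x runs along it to the yellow duck (x = 180 mm, 92 high), z up. Six open-topped notches at x = -125, -75, -25, 25, 75, 125 mm, y = 0: 26 (x) x 48 (y) mm, 28 deep, between 24 mm teeth. The three markers start at x = -125, -25, 75 in any order; the other notches are empty.
- red_marker: Loose red plastic marker, 90 g. Handle block 26 (x) x 22 (y) mm, 8 to 50 mm above the origin, to grip across y. Below it a cap plate 40 x 62 mm, 8 thick; below that a tongue 12 (x) x 34 (y) mm reaching 22 mm down. Origin: centre of the plate's underside; when seated the plate lies on the rail's top, so the origin is 34 mm above the shelf. Its x points along the rail like the rail's x, z up.
- blue_marker: Loose blue marker, same shape, size and axes as the red one, seated in the rail. Not to be moved.
- white_marker: Loose white marker, same shape, size and axes as the red one, seated in the rail. Not to be moved.

How it is judged:
On the way:
1. the red marker is lifted clear out of its notch (tongue above the rail's top) (z of red_marker in the frame of score_rail above 0.056 m), for 0.05 s.
At the end, for the whole second after the job is handed in: The red marker is in the notch next to its first one on the duck's side (within 12 mm of its centre along and across), plate down on the rail (origin 28 to 39 mm up), upright within 10 degrees, at rest, released; blue and white are still down (origins under 39 mm) in their notches (((x of red_marker in the frame of score_rail between -0.087 and -0.063 m and not (x of blue_marker in the frame of score_rail between -0.137 and -0.113 m) and not (x of white_marker in the frame of score_rail between -0.137 and -0.113 m)) or (x of red_marker in the frame of score_rail between 0.013 and 0.037 m and not (x of blue_marker in the frame of score_rail between -0.037 and -0.013 m) and not (x of white_marker in the frame of score_rail between -0.037 and -0.013 m)) or (x of red_marker in the frame of score_rail between 0.113 and 0.137 m and not (x of blue_marker in the frame of score_rail between 0.063 and 0.087 m) and not (x of white_marker in the frame of score_rail between 0.063 and 0.087 m))) and distance of red_marker from where it was at the start of the episode between 0.03 and 0.07 m and y of red_marker in the frame of score_rail between -0.012 and 0.012 m and z of red_marker in the frame of score_rail between 0.028 and 0.039 m and angle between red_marker's own z axis and vertical below 0.17 rad and linear speed of red_marker below 0.03 m/s and z of each of blue_marker, white_marker in the frame of score_rail below 0.039 m); the robot touches nothing.
It fails at once if the blue marker is moved more than 20 mm (distance of blue_marker from where it was at the start of the episode above 0.02 m).
It fails at once if the white marker is moved more than 20 mm (distance of white_marker from where it was at the start of the episode above 0.02 m).
It also fails if it takes over 29 s, if anything falls off the work surface, if the arm or the gripper's body presses on something with over 40 N, if the wrist force passes 120 N, or if a joint passes its speed limit or range.

## Robot

A 6-joint arm with a two-finger parallel gripper is mounted at the origin on the work surface. World frame = base frame: x ahead of the robot, y to its left, z up, the work surface at z = 0. Lengths are in m, angles in rad, forces in N, time in s.
With the tool pointing down it reaches from about 0.35 to 0.85 m from the base axis. Payload 8.1 kg.
Tool frame: the origin (TCP) lies at the very end of the fingers, on their centre line; the grasp point (between the pads) lies bot.grip_point_offset behind it (bot.grip_point_offset is the distance from the TCP to the grasp point, in m); z points along the fingers, y is the line along which they close (so a half turn about z gives the same grasp; the last joint's range is limited). The gripper opens to 93 mm and grips with 3 to 60 N. Pads are 15 mm wide; open, the fingers measure 128 mm over their backs; the gripper's body (75 mm by 188 mm) begins 65 mm behind the grasp point.
Start: joints at [-1.201, 0.13, 1.488, -0, 1.523, -0.085], TCP at [0.264, -0.539, 0.185] pointing down, gripper open.
Joint ranges: [-2.96, 2.96], [-0.89, 2.26], [0.02, 2.5], [-1.34, 4.48], [0, 2.73], [-2.66, 2.66]. Speed limits (rad/s): [2.39, 2.39, 2.79, 3.14, 3.14, 3.14].

## Interface

Orientations are given as a 3x3 rotation matrix whose columns are the frame's x, y, z axes.
In Python, from cell import bot, cams gives the robot as it stands. The module is installed in compiled form; this text tells all that it offers.
- The arm moves only by the tool jog_arm, never from a script. Its argument "rows" is a list of rows, each a list of 3 entries, a list of its own where there are three numbers: the shift along the tool's x, y, z as a fraction of full scale, then the turn, a rotation vector about the tool's x, y, z as a fraction of full scale, then the opening, from -1 (shut) to 1 (fully open). A call has exactly 10 rows; each row shifts and turns the commanded pose from where the row before left it, along the tool's axes as they then stand; what a row does not reach is not made up. Full scale, the value 1, is 0.75 m for a shift and pi rad for a turn. A row lasts 1/12 s, in which the tool goes at most 41.7 mm and 7.16 degrees, less where a joint would pass 70% of its speed; a pose out of reach is approached as far as the arm can. A call with a number of a shift or a turn outside -1 to 1 is refused whole. A call with a gripper value outside its range is refused whole. The fingers move at their own pace and stop on an object; the grip force is fixed at half the most. Time passes only in rows, so rows that do not move let the fingers close, or fill a call up. It gives the time, the measured TCP pose, the force, the opening and the grip force at its end, in the units of the state.
- bot.sense(): the state, without advancing time (a new reading comes with each control period).
- cams.get_image(name): name is "side" or "top"; returns the picture (384x512x3 uint8, red, green, blue); there is no depth.
- cams.camera_params(name): a dict with "fov_y" (degrees; the focal length in pixels is half the picture's height over the tangent of half this angle, whatever the lens; pixels are square), "cx", "cy" (the principal point, pixels), "k1" (the pictures are not rectified: a ray, as slopes to the right and down, at radius r is drawn at 1 + k1 r^2 times it, then the intrinsics apply), "view" (4x4, takes a point from world to camera coordinates). Camera axes: x right, y down, z forward; pixel columns grow to the right and rows downward; lengths in m; the calibration is good to about 2 mm. A picture is of the moment at which its call begins. camera_params takes no time and is no camera call.
- bot.job_done(): hands the job in; it is judged then, once.
The state is a dict: "time": time; "joint_pos": joint angles; "joint_vel": joint speeds; "effort": joint torques, N m; "tcp_pos": TCP position; "orientation": TCP orientation; "wrist_force": force on the tool from outside, world axes, zero at the start; "ft_torque": the same for the moment, N m; "grip_width": finger opening in m; "finger_force": force on a finger pad.
Only numpy, scipy, OpenCV 4.12 (cv2) and the standard library are available. Lean on these libraries where they do the work, as an engineer would, in place of code of your own. Each camera call takes 0.05 s, during which the arm holds its last target. There are 200 camera calls.

## Working session

There is one attempt and no reset: what is moved stays moved. The work goes in short steps, Python scripts to look and compute and a tool call to move; the robot and the scene stay as the last step left them, time stands still between calls to the robot, and variables do not carry over. Pictures are saved under pics/ and viewed, at most 10 in all, crops included, and the job is handed in when it is done.

Besides the shell and the picture viewer there is one more tool, called after "Request:" as name([rows], argument=value, ...), one row to a line, values as JSON. jog_arm: Moves the arm, as the interface text tells. Its arguments: {"type":"object","properties":{"rows":{"type":"array"}},"required":["rows"]}

```bash
mkdir -p pics
python3 - <<'E'
from cell import bot,cams
import cv2,numpy as np
for n in("side","top"):
    cv2.imwrite(f"pics/{n}0.png",cams.get_image(n)[:,:,::-1])
    p=cams.camera_params(n);print(n,{k:np.round(v,4).tolist() for k,v in p.items()})
s=bot.sense();print(bot.grip_point_offset,s["time"],s["tcp_pos"],np.round(s["orientation"],3).tolist(),s["grip_width"])
E
```

```text
side {'fov_y': 51.8086, 'cx': 250.7519, 'cy': 190.0654, 'k1': -0.0752, 'view': [[0.9268, -0.3751, 0.0166, -0.5414], [-0.2534, -0.6575, -0.7096, 0.1908], [0.2771, 0.6535, -0.7044, 0.5287], [0.0, 0.0, 0.0, 1.0]]}
top {'fov_y': 54.7937, 'cx': 251.5026, 'cy': 191.7251, 'k1': -0.0891, 'view': [[-0.0223, -0.9986, -0.0476, 0.0376], [-0.9962, 0.0262, -0.0836, 0.5718], [0.0848, 0.0455, -0.9954, 0.6509], [0.0, 0.0, 0.0, 1.0]]}
0.0188 0.1 [ 0.26338036 -0.53847517  0.18410799] [[0.898, 0.439, -0.001], [0.439, -0.898, 0.002], [0.0, -0.002, -1.0]] 0.09265340174726633
```

View pics/side0.png

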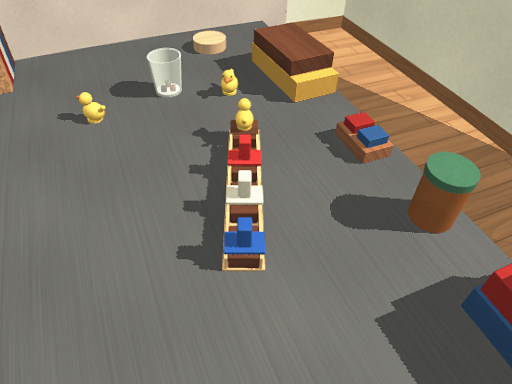

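View pics/top0.png

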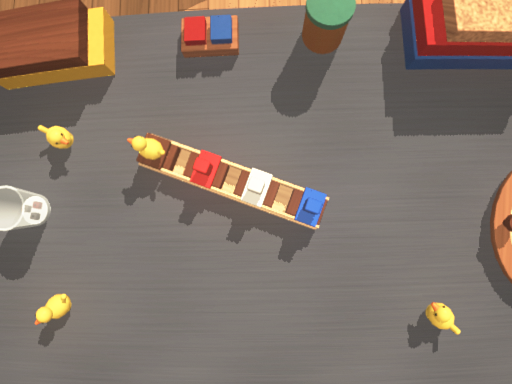

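The side view shows the rail with the yellow duck at the far end (244,115), then red (244,150), white (244,187) and blue (244,235). In the top view red is at (206,169), white at (257,187), blue at (312,206) and the duck at (150,147). So red sits at x=+75 and its target is x=+125. Next I'll fit the marker silhouettes in both views.

```bash
cat > h.py <<'E'
from cell import bot,cams
import cv2,numpy as np
from scipy.optimize import minimize
P={n:cams.camera_params(n) for n in("side","top")}
def proj(n,X):
    p=P[n];c=np.c_[X,np.ones(len(X))]@np.array(p["view"])[:3].T
    s=c[:,:2]/c[:,2:];s=s*(1+p["k1"]*(s**2).sum(1,keepdims=True))
    return s*192/np.tan(np.radians(p["fov_y"]/2))+[p["cx"],p["cy"]]
def box(lx,ly,z0,z1):return np.array([[a*lx/2,b*ly/2,z] for a in(-1,1) for b in(-1,1) for z in(z0,z1)])/1000
PARTS=[box(26,22,8,50),box(40,62,0,8)]
def place(X,q):
    c,s=np.cos(q[3]),np.sin(q[3]);return X@np.array([[c,s,0],[-s,c,0],[0,0,1]])+q[:3]
def sil(n,q,S=4):
    m=np.zeros((384*S,512*S),np.uint8)
    for b in PARTS:
        u=(proj(n,place(b,q))+.5)*S-.5
        cv2.fillConvexPoly(m,cv2.convexHull(np.round(u*8).astype(np.int32)),255,lineType=cv2.LINE_AA,shift=3)
    return cv2.resize(m,(512,384),interpolation=cv2.INTER_AREA)/255.
def mask(im,col):
    h,s,v=[a.astype(int) for a in cv2.split(cv2.cvtColor(im,cv2.COLOR_RGB2HSV))]
    if col=="red":return ((h<8)|(h>172))&(s>190)&(v>80)
    if col=="blue":return (h>100)&(h<130)&(s>120)&(v>40)
    return (s<60)&(v>110)
def blob(m,near):
    k,l,st,c=cv2.connectedComponentsWithStats(m.astype(np.uint8))
    i=1+np.argmin(np.hypot(*(c[1:]-near).T)+1e3*(st[1:,4]<60));return l==i
def fit(ims,col,near,q0):
    M={n:blob(mask(ims[n],col),near[n]) for n in ims}
    f=lambda q:sum(np.abs(sil(n,q)-M[n]).sum() for n in ims)
    best=None
    for k in range(3):
        d=[.01,.01,.01,.15]
        r=minimize(f,q0 if best is None else best.x,method="Nelder-Mead",options=dict(initial_simplex=[(q0 if best is None else best.x)+np.array(e)*d for e in np.vstack([np.zeros(4),np.eye(4)])*(1-.3*k)],xatol=1e-4,fatol=.1))
        if best is None or r.fun<best.fun:best=r
    return best.x,best.fun,{n:int(M[n].sum()) for n in ims},M
def tri(uv):  # uv {name:(u,v)}
    q=minimize(lambda X:sum(((proj(n,X[None])[0]-uv[n])**2).sum() for n in uv),[.5,0,.05],method="Nelder-Mead",options=dict(xatol=1e-5,fatol=1e-4,maxiter=2000))
    return q.x,q.fun
E
python3 - <<'E'
from h import *
ims={n:cv2.imread(f"pics/{n}0.png")[:,:,::-1].copy() for n in P}
near=dict(red=dict(side=(244,152),top=(206,169)),blue=dict(side=(244,237),top=(312,206)),white=dict(side=(244,190),top=(257,187)))
R={}
out={n:cv2.resize(ims[n][(slice(110,290),slice(180,310)) if n=="side" else (slice(120,240),slice(120,340))],None,fx=3,fy=3,interpolation=cv2.INTER_CUBIC)[:,:,::-1].copy() for n in P}
off=dict(side=(180,110),top=(120,120))
for c in near:
    x0=tri(near[c])[0];x0[2]=.034
    q,f,a,M=fit(ims,c,near[c],np.r_[x0,np.nan_to_num(1.28)]);R[c]=q
    print(c,np.round(q,4),round(f,1),a)
    for n in P:
        for b in PARTS:
            h=cv2.convexHull(((proj(n,place(b,q))-off[n]+.5)*3*8).astype(np.int32))
            cv2.polylines(out[n],[np.round(h/8).astype(np.int32)],True,(0,255,0),1)
d=R["red"]-R["blue"];print("axis",np.arctan2(d[1],d[0]),np.hypot(d[0],d[1]))
H=max(o.shape[0] for o in out.values());o=np.hstack([cv2.copyMakeBorder(v,0,H-v.shape[0],0,0,0) for v in out.values()])
cv2.imwrite("pics/fit0.png",cv2.resize(o,None,fx=.76,fy=.76,interpolation=cv2.INTER_AREA))
E
```

```text
red [  1.2001   1.6542  -1.3347 -14.9251] 252.7 {'side': 310, 'top': 1}
blue [ 0.5412 -0.0797  0.0326  1.181 ] 251.2 {'side': 1106, 'top': 735}
white [0.5807 0.0142 0.0346 1.196 ] 237113.5 {'side': 103382, 'top': 135289}
axis 1.207660912172127 1.854785660562646
```

View pics/fit0.png

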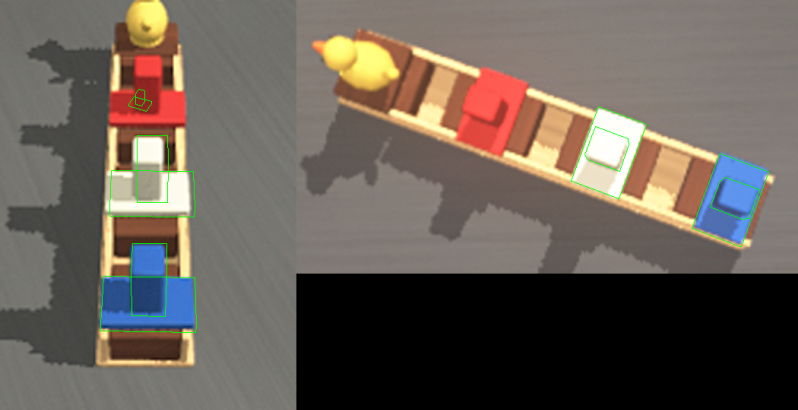

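The crop shows a good blue fit, but the red and white masks need better thresholds.

Run:
```python
import h
from h import *
ims={n:cv2.imread(f"pics/{n}0.png")[:,:,::-1].copy() for n in P}
print([cv2.cvtColor(ims[n],cv2.COLOR_RGB2HSV)[v,u].tolist() for n,u,v in[("top",206,169),("top",200,172),("top",165,150),("side",244,156),("side",244,145),("side",244,175),("side",244,190),("side",230,192)]])
def mask(im,col):
    hh,s,v=[a.astype(int) for a in cv2.split(cv2.cvtColor(im,cv2.COLOR_RGB2HSV))]
    return (((hh<6)|(hh>172))&(s>165)&(v>110)) if col=="red" else (hh>100)&(hh<130)&(s>120)&(v>40)
h.mask=mask
near=dict(red=dict(side=(244,152),top=(206,169)),blue=dict(side=(244,237),top=(312,206)))
out={n:cv2.resize(ims[n][(slice(110,290),slice(180,310)) if n=="side" else (slice(120,240),slice(120,340))],None,fx=3,fy=3,interpolation=cv2.INTER_CUBIC)[:,:,::-1].copy() for n in P}
off=dict(side=(180,110),top=(120,120));R={}
def draw(b,q,c=(0,255,0)):
    for n in P:
        k=cv2.convexHull(((proj(n,place(b,q))-off[n]+.5)*24).astype(np.int32));cv2.polylines(out[n],[np.round(k/8).astype(np.int32)],True,c,1)
for c,x0 in(("red",[.605,.108,.034]),("blue",[.541,-.08,.034])):
    q,f,a,M=fit(ims,c,near[c],np.r_[x0,1.19]);R[c]=q
    print(c,np.round(q,4),round(f,1),a)
    for n in P:
        q1,f1,*_=fit({n:ims[n]},c,near[c],q);print("  ",n,np.round(q1,4),f1.round(1))
    for b in PARTS:draw(b,q)
d=R["red"]-R["blue"];y=np.arctan2(d[1],d[0]);print("axis",y,np.hypot(d[0],d[1]))
u=np.array([np.cos(y),np.sin(y)]);o=(R["red"]+R["blue"])[:2]/2+.025*u
print("rail",o,"target",o+.125*u)
q=np.r_[o,0,y]
draw(box(362,66,0,34),q,(255,0,255))
for x in(25,125):draw(box(26,48,33.9,34)+[x/1000,0,0],q,(255,255,0))
H=max(v.shape[0] for v in out.values());w=np.hstack([cv2.copyMakeBorder(v,0,H-v.shape[0],0,0,0) for v in out.values()])
cv2.imwrite("pics/fit1.png",cv2.resize(w,None,fx=.76,fy=.76,interpolation=cv2.INTER_AREA))
```

```text
[[2, 179, 255], [2, 184, 169], [10, 151, 164], [1, 194, 146], [1, 196, 142], [28, 15, 252], [24, 42, 157], [24, 41, 199]]
red [0.6143 0.1067 0.0343 1.1947] 137.9 {'side': 727, 'top': 765}
   side [0.6203 0.124  0.019  1.202 ] 32.8
   top [0.6192 0.1103 0.0096 1.1927] 36.0
blue [ 0.5412 -0.0795  0.0331  1.1791] 251.9 {'side': 1106, 'top': 735}
   side [ 0.5483 -0.0595  0.0073  1.2044] 58.9
   top [ 0.5439 -0.0841  0.002   1.1972] 48.8
axis 1.1969419126358352 0.20007300291252927
rail [0.58685229 0.03686694] target [0.63250307 0.15323277]
```

View pics/fit1.png

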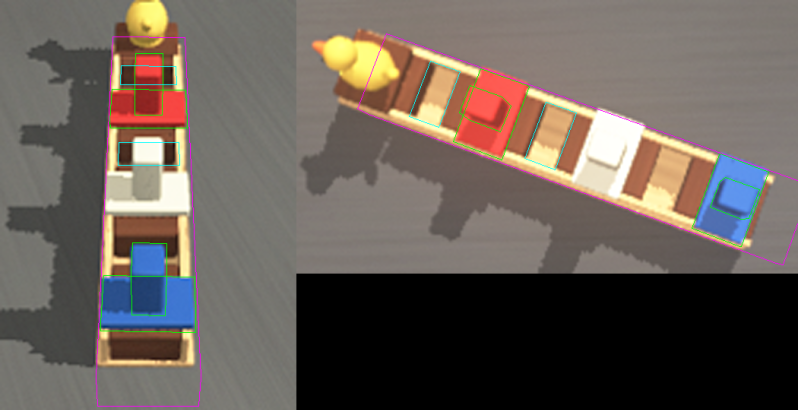

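The fit is consistent: red z is 34.3 mm, the red–blue spacing is 200.07 mm and the rail yaw is 1.196. Red is at (0.614, 0.107) and its target is 50 mm further along. I'll travel at height first.

Request:
jog_arm([
  [[0.043,-0.031,0],[0,0,0],1],
  [[0.043,-0.031,0],[0,0,0],1],
  [[0.043,-0.031,0],[0,0,0],1],
  [[0.043,-0.031,0],[0,0,0],1],
  [[0.043,-0.031,0],[0,0,0],1],
  [[0.043,-0.031,0],[0,0,0],1],
  [[0.043,-0.031,0],[0,0,0],1],
  [[0.043,-0.031,0],[0,0,0],1],
  [[0.043,-0.031,0],[0,0,0],1],
  [[0.043,-0.031,0],[0,0,0],1],
])

```text
time: 0.93
tcp_pos: [0.4515, -0.1865, 0.1848]
orientation: [[0.898, 0.439, -0.0], [0.439, -0.898, 0.0], [-0.0, -0.0, -1.0]]
wrist_force: [0.7, -0.5, -0.1]
grip_width: 0.0929
finger_force: 0.0
```

Request:
jog_arm([
  [[0.043,-0.031,0],[0,0,0],1],
  [[0.043,-0.031,0],[0,0,0],1],
  [[0.043,-0.031,0],[0,0,0],1],
  [[0,0,0],[0,0,-0.039],1],
  [[0,0,0],[0,0,-0.039],1],
  [[0,0,0],[0,0,-0.039],1],
  [[0,0,0],[0,0,-0.039],1],
  [[0,0,0],[0,0,-0.039],1],
  [[0,0,0],[0,0,-0.039],1],
  [[0,0,0],[0,0,0],1],
])

```text
time: 1.77
tcp_pos: [0.5071, -0.0832, 0.1845]
orientation: [[0.366, 0.931, -0.001], [0.931, -0.366, 0.0], [-0.0, -0.001, -1.0]]
wrist_force: [-0.4, -0.8, -0.5]
grip_width: 0.0928
finger_force: 0.0
```

```bash
cat > go.py <<'E'
from cell import bot
import numpy as np,sys
s=bot.sense();R=np.array(s["orientation"]);p=np.array(s["tcp_pos"])
g=np.array([float(a) for a in sys.argv[1:4]])
print("t",s["time"],"tcp",p.round(4),"z",R[:,2].round(3),"yaw",np.arctan2(R[1,0],R[0,0]).round(4),"w",round(s["grip_width"],4),"F",np.round(s["wrist_force"],1))
print("total shift frac",(R.T@(g-p)/.75).round(4),"yaw frac",-(1.196-np.arctan2(R[1,0],R[0,0]))/np.pi)
E
python3 go.py .6143 .1067 .12
```

```text
t 1.7667 tcp [ 0.5071 -0.0832  0.1845] z [-0.001  0.    -1.   ] yaw 1.1961 w 0.0928 F [-0.4 -0.8 -0.5]
total shift frac [0.2879 0.0405 0.086 ] yaw frac 3.153746610184654e-05
```

Request:
jog_arm([
  [[0.048,0.0068,0],[0,0,0],1],
  [[0.048,0.0068,0],[0,0,0],1],
  [[0.048,0.0068,0],[0,0,0],1],
  [[0.048,0.0068,0],[0,0,0],1],
  [[0.048,0.0068,0],[0,0,0],1],
  [[0.048,0.0068,0],[0,0,0],1],
  [[0,0,0.043],[0,0,0],1],
  [[0,0,0.043],[0,0,0],1],
  [[0,0,0],[0,0,0],1],
  [[0,0,0],[0,0,0],1],
])

```text
time: 2.6
tcp_pos: [0.6138, 0.1056, 0.118]
orientation: [[0.374, 0.927, -0.006], [0.927, -0.374, -0.001], [-0.003, -0.005, -1.0]]
wrist_force: [0.1, -0.2, -0.0]
grip_width: 0.0929
finger_force: 0.0
```

```bash
python3 go.py .6143 .1067 .047
python3 - <<'E'
from h import *
a=[cv2.resize(cams.get_image(n)[s][:,:,::-1],(390,390)) for n,s in(("side",np.s_[70:250,150:330]),("top",np.s_[80:260,110:290]))]
cv2.imwrite("pics/above.png",np.hstack(a))
E
```

```text
t 2.6 tcp [0.6138 0.1056 0.118 ] z [-0.006 -0.001 -1.   ] yaw 1.1872 w 0.0929 F [ 0.1 -0.2 -0. ]
total shift frac [0.0018 0.0007 0.0946] yaw frac -0.0028057081845824718
```

View pics/above.png

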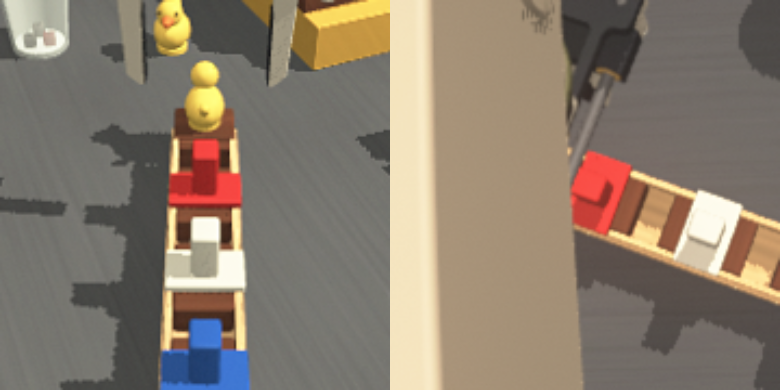

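The side view shows the open fingers at crop pixels (135,80) and (278,80), centred on the red handle at x≈205. I'll descend, then close.

Request:
jog_arm([
  [[0,0,0.016],[0,0,-0.001],1],
  [[0.001,0,0.016],[0,0,-0.001],1],
  [[0,0,0.016],[0,0,0],1],
  [[0,0,0.016],[0,0,0],1],
  [[0,0,0.016],[0,0,0],1],
  [[0,0,0.014],[0,0,0],1],
  [[0,0,0],[0,0,0],1],
  [[0,0,0],[0,0,0],1],
  [[0,0,0],[0,0,0],0],
  [[0,0,0],[0,0,0],-0.3],
])

```text
time: 3.53
tcp_pos: [0.6172, 0.1066, 0.051]
orientation: [[0.366, 0.931, 0.002], [0.931, -0.366, 0.0], [0.001, 0.001, -1.0]]
wrist_force: [0.5, 0.6, 0.1]
grip_width: 0.084
finger_force: 0.0
```

Request:
jog_arm([
  [[0,0,0],[0,0,0],-0.5],
  [[0,0,0],[0,0,0],-0.7],
  [[0,0,0],[0,0,0],-1],
  [[0,0,0],[0,0,0],-1],
  [[0,0,0],[0,0,0],-1],
  [[0,0,0],[0,0,0],-1],
  [[0,0,0],[0,0,0],-1],
  [[0,0,0],[0,0,0],-1],
  [[0,0,0],[0,0,0],-1],
  [[0,0,0],[0,0,0],-1],
])

```text
time: 4.37
tcp_pos: [0.6163, 0.1066, 0.0501]
orientation: [[0.366, 0.931, -0.0], [0.931, -0.366, 0.0], [-0.0, -0.0, -1.0]]
wrist_force: [-1.1, -0.3, 1.5]
grip_width: 0.0208
finger_force: 30.0
```

Gripped at 21 mm opening with 30 N. Lifting 45 mm.

Request:
jog_arm([
  [[0,0,-0.006],[0,0,0],-1],
  [[0,0,-0.01],[0,0,0],-1],
  [[0,0,-0.01],[0,0,0],-1],
  [[0,0,-0.01],[0,0,0],-1],
  [[0,0,-0.01],[0,0,0],-1],
  [[0,0,-0.01],[0,0,0],-1],
  [[0,0,-0.004],[0,0,0],-1],
  [[0,0,0],[0,0,0],-1],
  [[0,0,0],[0,0,0],-1],
  [[0,0,0],[0,0,0],-1],
])

```text
time: 5.2
tcp_pos: [0.6161, 0.1065, 0.0945]
orientation: [[0.366, 0.931, -0.001], [0.931, -0.366, -0.0], [-0.0, -0.001, -1.0]]
wrist_force: [-0.2, -0.1, -1.2]
grip_width: 0.0203
finger_force: 30.0
```

Request:
jog_arm([
  [[0.007,0,0],[0,0,0],-1],
  [[0.011,0,0],[0,0,0],-1],
  [[0.011,0,0],[0,0,0],-1],
  [[0.011,0,0],[0,0,0],-1],
  [[0.011,0,0],[0,0,0],-1],
  [[0.011,0,0],[0,0,0],-1],
  [[0.005,0,0],[0,0,0],-1],
  [[0,0,0],[0,0,0],-1],
  [[0,0,0],[0,0,0],-1],
  [[0,0,0],[0,0,0],-1],
])

```text
time: 6.03
tcp_pos: [0.6347, 0.1531, 0.0949]
orientation: [[0.366, 0.931, -0.0], [0.931, -0.366, -0.0], [-0.0, -0.0, -1.0]]
wrist_force: [-0.2, 0.4, -1.2]
grip_width: 0.0202
finger_force: 30.0
```

```bash
python3 go.py .6338 .1528 .050
python3 - <<'E'
import h
from h import *
I={n:cams.get_image(n) for n in P}
cv2.imwrite("pics/s_above2.png",I["side"][:,:,::-1])
a=[cv2.resize(I[n][s][:,:,::-1],(390,390)) for n,s in(("side",np.s_[70:250,150:330]),("top",np.s_[80:260,110:290]))]
cv2.imwrite("pics/above2.png",np.hstack(a))
E
```

```text
t 6.0333 tcp [0.6347 0.1531 0.0949] z [-0. -0. -1.] yaw 1.1961 w 0.0202 F [-0.2  0.4 -1.2]
total shift frac [-0.0008 -0.001   0.0599] yaw frac 4.4474396332917475e-05
```

View pics/above2.png

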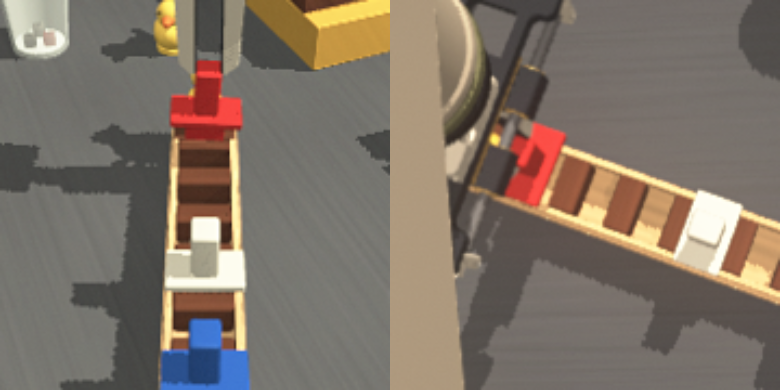

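Red is lifted upright over the last notch, at side crop (206,105) and in line with the rail. White and blue are untouched. Lowering.

Request:
jog_arm([
  [[0,0,0.006],[0,0,0],-1],
  [[0,0,0.008],[0,0,0],-1],
  [[0,0,0.008],[0,0,0],-1],
  [[0,0,0.008],[0,0,0],-1],
  [[0,0,0.008],[0,0,0],-1],
  [[0,0,0.007],[0,0,0],-1],
  [[0,0,0.006],[0,0,0],-1],
  [[0,0,0.006],[0,0,0],-1],
  [[0,0,0],[0,0,0],-1],
  [[0,0,0],[0,0,0],-1],
])

```text
time: 6.97
tcp_pos: [0.6346, 0.1533, 0.0519]
orientation: [[0.366, 0.931, -0.001], [0.931, -0.366, -0.0], [-0.0, -0.001, -1.0]]
wrist_force: [1.2, -0.1, -1.4]
grip_width: 0.0205
finger_force: 30.0
```

Request:
jog_arm([
  [[0,0,0.001],[0,0,0],-1],
  [[0,0,0.001],[0,0,0],-1],
  [[0,0,0],[0,0,0],-1],
  [[0,0,0],[0,0,0],-0.3],
  [[0,0,0],[0,0,0],0],
  [[0,0,0],[0,0,0],0.3],
  [[0,0,0],[0,0,0],0.6],
  [[0,0,0],[0,0,0],0.6],
  [[0,0,0],[0,0,0],0.6],
  [[0,0,0],[0,0,0],0.6],
])

```text
time: 7.8
tcp_pos: [0.6349, 0.1533, 0.0508]
orientation: [[0.366, 0.931, 0.0], [0.931, -0.366, 0.0], [0.0, 0.0, -1.0]]
wrist_force: [0.8, 0.2, -0.3]
grip_width: 0.0627
finger_force: 0.0
```

Request:
jog_arm([
  [[0,0,-0.01],[0,0,0],0.6],
  [[0,0,-0.02],[0,0,0],0.6],
  [[0,0,-0.03],[0,0,0],0.6],
  [[0,0,-0.03],[0,0,0],0.6],
  [[0,0,-0.03],[0,0,0],0.6],
  [[0,0,-0.03],[0,0,0],0.6],
  [[0,0,-0.03],[0,0,0],0.6],
  [[0,0,-0.02],[0,0,0],0.6],
  [[0,0,0],[0,0,0],0.6],
  [[0,0,0],[0,0,0],0.6],
])

```text
time: 8.63
tcp_pos: [0.6356, 0.1534, 0.2022]
orientation: [[0.366, 0.931, 0.003], [0.931, -0.366, 0.0], [0.001, 0.002, -1.0]]
wrist_force: [0.3, -0.6, 0.1]
grip_width: 0.0744
finger_force: 0.0
```

```bash
python3 go.py .6338 .1528 .2
python3 - <<'E'
from h import *
I={n:cams.get_image(n) for n in P}
a=[cv2.resize(I[n][s][:,:,::-1],(390,390)) for n,s in(("side",np.s_[70:250,150:330]),("top",np.s_[80:260,110:290]))]
cv2.imwrite("pics/end.png",np.hstack(a))
E
```

```text
t 8.6333 tcp [0.6356 0.1534 0.2022] z [ 0.003  0.    -1.   ] yaw 1.1962 w 0.0744 F [ 0.3 -0.6  0.1]
total shift frac [-0.0017 -0.002   0.0029] yaw frac 7.3086718694922e-05
```

View pics/end.png

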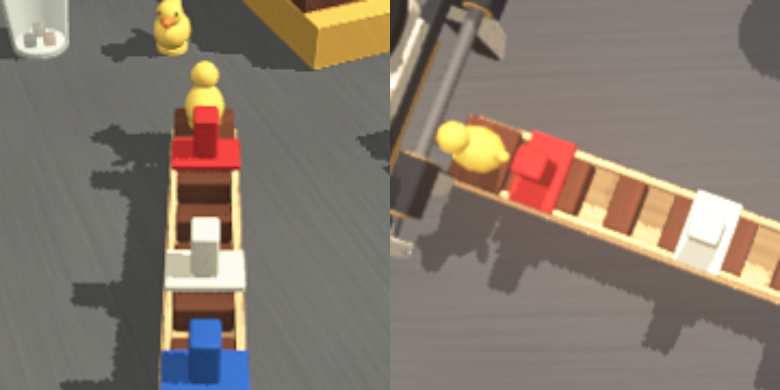

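Red sits in the last notch (side crop (206,152), top crop (543,172)), and white and blue haven't moved. I'll confirm with a fit, then hand in.

Run:
```python
import h
from h import *
h.mask=lambda im,c:(lambda x:((x[...,0]<6)|(x[...,0]>172))&(x[...,1]>165)&(x[...,2]>110))(cv2.cvtColor(im,cv2.COLOR_RGB2HSV))
I={n:cams.get_image(n) for n in P}
q,f,a,M=fit(I,"red",dict(side=(245,140),top=(181,159)),np.array([.633,.153,.034,1.196]))
d=q[:2]-[.6143,.1067];print(q.round(4),f,a,"along",d@[.366,.931],"across",d@[-.931,.366])
if abs(q[2]-.034)<.004 and abs(d@[.366,.931]-.05)<.006: print(bot.job_done())
```

```text
[0.6334 0.1536 0.0338 1.1765] 142.08627450980393 {'side': 643, 'top': 783} along 0.05062651623219465 across -0.0006541137642334036
the job is handed in; nothing more can be done
None
```

I lifted the red marker out of its notch and released it in the next one towards the duck, then handed the job in; the hand-in gave no verdict. The last camera fit puts it 50.6 mm along the rail and 0.7 mm across from its start, 34 mm up (fully seated), and the blue and white markers look unmoved.

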